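# Close the dark box over the camera without a knock

### The job

The lid of the dark box stands open, leaning back past upright: without gripping it, reach over its free edge and tip it forward past its balance, let it fall of its own weight, and catch it on the outside of your fingers under its lip before it is down. Then lower it slowly until it is fully shut, so that it never knocks on the box, and draw the hand clear. Touch gently, and leave the camera inside the box and the loose things round it standing where they are.

Things in the scene. Friction and masses are not known exactly. Their poses are not given: they have to be found in the camera images.
- dark_box: matt-black open box bolted to the bench, 200 mm along its x, 160 mm along its y, 85 mm high, walls 5 mm, feet reaching 24 mm past both x ends. Origin at the centre of its underside, z up; its +x points roughly back to the robot. The lid's hinge lies along the top of its +y (back) wall: axis parallel to x at y = +80 mm, z = 85 mm, with two steel barrels standing 14 mm out behind. Front wall at y = -80 mm
- lid (a joint): lid angle in rad: 0 = shut flat on the rim, 1.57 = upright, 1.83 = wide open on its stop (start). About 0.45 kg (+-15 percent). Smooth, weakly damped hinge: about 1 N at the free edge tips it; from 0.1 rad past upright it gathers speed and falls shut in about 3 s, arriving at about 1.1 rad/s, a knock. Even from the last few mm it drops that fast
- lip (a point): middle of the lid's free edge, on its lower (inner) face; its y axis points to the hinge, x along the edge, z out of the outer face. The lid is a 6 mm plate, 200 mm wide, 185 mm from hinge axis to free edge, black, its outer 30 mm bare aluminium. Shut, it overhangs the front wall by 25 mm: a lip that a finger outside the box can stay under to the end
- camera: board camera standing lens-up on the floor of the dark box: black 40 x 40 mm foot, green board, black round lens; 61 mm tall, so about 24 mm below the rim; origin at the centre of its underside
- spare_lens: loose black lens with a steel foot ring, standing, 36 mm wide, 46 mm tall, in front of the box (beyond the lip); origin at the centre of its underside
- spacer_ring: loose flat steel ring, 34 mm across, 10 mm tall, in front of the box; origin at the centre of its underside
- dome: loose clear plastic dome, 92 mm across, 46 mm tall, farther out in front of the box; origin at the centre of its underside
- post: loose steel post on a round foot, 38 mm wide, 87 mm tall, past the -x end of the box; origin at the centre of its underside
- target: loose white calibration tile with a black chequer, 60 x 60 x 6 mm, lying behind the hinge; origin at the centre of its underside
- driver: loose screwdriver lying on the bench far to the right; origin under its middle
- screw_jar: loose clear jar with a red cap, 44 mm wide, 50 mm tall, off the front corner of the box at its -x end; origin at the centre of its underside
Things that resemble listed ones, but are neither listed nor needed, are in the scene too. Of the things that look like the driver, the largest one is meant.

How it is judged:
On the way, in this order (a step that is already met when the one before it is completed fails the run):
1. tipped past upright, the lid falls free of the hand (value of joint lid between 0.3 and 1.56 rad and velocity of joint lid below -0.02 rad/s and contact force between lid and anything else below 0.05 N), for 0.1 s.
2. the lid is caught on the fingers, well before it is down, and no longer falls (slower than 0.4 rad/s) (value of joint lid between 0.25 and 1.45 rad and velocity of joint lid above -0.4 rad/s and contact force between the fingers and lid above 0.3 N), for 0.2 s.
At the end, for the whole second after the job is handed in: the lid is shut (under 0.03 rad) and at rest; the camera stands within 4 mm and the other loose things within 12 mm of where they were, upright (value of joint lid below 0.03 rad and velocity of joint lid above -0.02 rad/s and not (distance of camera from where it was at the start of the episode above 0.004 m or angle between camera's own z axis and vertical above 0.25 rad) and not (distance of spare_lens from where it was at the start of the episode above 0.012 m or angle between spare_lens's own z axis and vertical above 0.25 rad) and not (distance of spacer_ring from where it was at the start of the episode above 0.012 m or angle between spacer_ring's own z axis and vertical above 0.25 rad) and not (distance of dome from where it was at the start of the episode above 0.012 m or angle between dome's own z axis and vertical above 0.25 rad) and not (distance of post from where it was at the start of the episode above 0.012 m or angle between post's own z axis and vertical above 0.25 rad) and not (distance of target from where it was at the start of the episode above 0.012 m or angle between target's own z axis and vertical above 0.25 rad) and not (distance of driver from where it was at the start of the episode above 0.012 m or angle between driver's own z axis and vertical above 0.25 rad) and not (distance of screw_jar from where it was at the start of the episode above 0.012 m or angle between screw_jar's own z axis and vertical above 0.25 rad)); the robot touches nothing.
It fails at once if the lid knocks on the box (arrives in its last 0.05 rad, 9 mm at the edge, faster than 0.5 rad/s) (value of joint lid below 0.05 rad and velocity of joint lid below -0.5 rad/s).
It fails at once if the lid is pinched, struck or pressed harder than 20 N (contact force between the fingers and lid above 20 N).
It fails at once if the camera or a loose thing is moved, tipped or lifted ((distance of camera from where it was at the start of the episode above 0.004 m or angle between camera's own z axis and vertical above 0.25 rad) or (distance of spare_lens from where it was at the start of the episode above 0.012 m or angle between spare_lens's own z axis and vertical above 0.25 rad) or (distance of spacer_ring from where it was at the start of the episode above 0.012 m or angle between spacer_ring's own z axis and vertical above 0.25 rad) or (distance of dome from where it was at the start of the episode above 0.012 m or angle between dome's own z axis and vertical above 0.25 rad) or (distance of post from where it was at the start of the episode above 0.012 m or angle between post's own z axis and vertical above 0.25 rad) or (distance of target from where it was at the start of the episode above 0.012 m or angle between target's own z axis and vertical above 0.25 rad) or (distance of driver from where it was at the start of the episode above 0.012 m or angle between driver's own z axis and vertical above 0.25 rad) or (distance of screw_jar from where it was at the start of the episode above 0.012 m or angle between screw_jar's own z axis and vertical above 0.25 rad)).
It also fails if it takes over 54 s, if anything falls off the work surface, if the arm or the gripper's body presses on something with over 40 N, if the wrist force passes 120 N, or if a joint passes its speed limit or range.

### The arm

A 7-joint arm with a two-finger parallel gripper is mounted at the origin on the work surface. World frame = base frame: x ahead of the robot, y to its left, z up, the work surface at z = 0. Lengths are in m, angles in rad, forces in N, time in s.
With the tool pointing down it reaches from about 0.4 to 0.85 m from the base axis. Payload 10.4 kg.
Tool frame: the origin (TCP) lies midway between the tips of the shut fingers; the grasp point (between the pads) lies 19 mm behind it; z points along the fingers, x is the direction in which the jaws open and shut, and the axes are right-handed (so a half turn about z gives the same grasp; the last joint's range is limited). The gripper opens to 85 mm and grips with 20 to 120 N. Pads are 22 mm wide; open, the fingers measure 114 mm over their backs; the gripper's body (76 mm by 85 mm) begins 54 mm behind the grasp point. The pads swing forward as they close: fully open they stand 13 mm farther back than shut.
Start: joints at [-1.327, 0.332, -0.065, 1.46, 0.022, 1.35, -0.088], TCP at [0.165, 0.603, 0.231] pointing down, gripper open.
Joint ranges: [-2.6, 2.6], [-0.5, 2.12], [-1.47, 1.34], [0.16, 2.42], [-1.27, 4.41], [0.06, 2.06], [-2.6, 2.6]. Speed limits (rad/s): [2.22, 2.22, 2.79, 2.79, 3.14, 3.14, 3.14].

### API

Orientations are given as a unit quaternion [x, y, z, w].
In Python, from workcell import monitor, eyes, ticket, models gives the robot as it stands.
- The arm moves only by the tool servo_tool, never from a script. Its argument "motion" is a list of rows, each a list of 7 numbers: the opening, from 0 (shut) to 1 (fully open), then the shift along the tool's x, y, z in m, then the turn, a rotation vector about the tool's x, y, z in degrees. In form: [[fingers, tx, ty, tz, rx, ry, rz], ...]. A call has 1 to 20 rows; each row is the pose to reach, as a shift and turn from the pose commanded when the call began, along the tool's axes at that moment; what a row does not reach only later rows make up. A row lasts 1/8 s, in which the tool goes at most 62.5 mm and 10.7 degrees, less where a joint would pass 70% of its speed; a pose out of reach is approached as far as the arm can. A call with a gripper value outside its range is refused whole. The fingers move at their own pace and stop on an object; "grip_force" is the grip in N (left out, the last holds). Time passes only in rows, so rows that repeat a pose let the fingers close. It gives the time, the measured TCP pose, the force and the opening at its end, in the units of the state.
- monitor.get_obs(): the state, without advancing time (a new reading comes with each control period).
- eyes.camera(name): name is "side" or "top"; returns (picture, depth): 480x640x3 uint8, blue, green, red; 480x640 float32, m along the optical axis (not along the pixel's ray), 0 where there is no reading.
- eyes.camera_info(name): a dict with "intrinsics" (3x3 intrinsics, pixels), "extrinsics" (4x4, takes a point from world to camera coordinates). Camera axes: x right, y down, z forward; pixel columns grow to the right and rows downward; lengths in m; the calibration is good to about 2 mm. A picture is of the moment at which its call begins. camera_info takes no time and is no camera call.
- ticket.hand_in(): hands the job in, once; it reports no verdict.
Trained networks look in the newest picture that a camera, given by its name, has taken for a name from the list of things; names that differ only in an ending like _2 or _b are one class to them, and where a whole thing is asked for, a point or a joint stands for the part that bears it (a point fixed in the world has none). Each returns a list of dicts, best first, with "confidence" (0 to 1); they miss things now and then, are a little off and sometimes report something else, mostly with a low value. They report only what shows in the picture. A call takes as long as a camera call. They do not tell look-alikes from the thing itself.
- models.boxes_of(camera, thing): "point" ([x, y, z] in m, in the coordinates of the camera as it stood for that picture, good to about 4 mm: the middle of the surface that is visible of it).
The state is a dict: "clock": time; "joint_pos": joint angles; "joint_velocities": joint speeds; "tau": joint torques, N m; "position": TCP position; "ee_rot": TCP orientation; "ft_force": force on the tool from outside, world axes, zero at the start; "torque": the same for the moment, N m; "grip_width": opening from 0.0 (shut) to 1.0 (fully open).
Only numpy, scipy, OpenCV 4.12 (cv2) and the standard library are available. Lean on these libraries where they do the work, as an engineer would, in place of code of your own. Each camera call takes 0.05 s, during which the arm holds its last target. There are 200 camera calls.

## Working session

There is one attempt and no reset: what is moved stays moved. The work goes in short steps, Python scripts to look and compute and a tool call to move; the robot and the scene stay as the last step left them, time stands still between calls to the robot, and variables do not carry over. Pictures are saved under pics/ and viewed, about 8 in all and at most 12, crops included, and the job is handed in when it is done.

Besides the shell and the picture viewer there is one more tool, called after "Call:" by a JSON object that holds its "fn" and its "kwargs", one argument or row to a line. servo_tool: Moves the arm, as the interface text tells. Its arguments: {"type":"object","properties":{"motion":{"type":"array"},"grip_force":{"type":"number"}},"required":["motion"]}

```bash
mkdir -p pics; ls
cat > h.py <<'E'
import numpy as np, cv2
from scipy.spatial.transform import Rotation as R
from workcell import monitor, eyes, ticket, models
def cam(n):
    p,d=eyes.camera(n); i=eyes.camera_info(n); return p,d,np.array(i["intrinsics"]),np.array(i["extrinsics"])
def w(E,pc): return (np.linalg.inv(E)@np.append(pc,1))[:3]
def px(K,E,p):
    c=(E@np.append(p,1))[:3]; q=K@c; return q[:2]/q[2]
def cloud(d,K,E):
    v,u=np.mgrid[:480,:640]; P=np.stack([(u-K[0,2])/K[0,0]*d,(v-K[1,2])/K[1,1]*d,d,np.ones_like(d)],-1)
    return (P@np.linalg.inv(E).T)[...,:3]
E
python3 - <<'E'
from h import *
o=monitor.get_obs(); print({k:np.round(v,3).tolist() for k,v in o.items()})
for n in ["side","top"]:
    p,d,K,E=cam(n); cv2.imwrite(f"pics/{n}0.png",p); print(n,K.round(1).tolist(),np.linalg.inv(E).round(3).tolist())
    for t in ["dark_box","lid","camera","spare_lens","spacer_ring","dome","post","target","driver","screw_jar"]:
        for r in models.boxes_of(n,t)[:3]:
            P=w(E,r["point"]); print(n,t,round(r["confidence"],2),P.round(3),px(K,E,P).round())
E
```

```text
pics
{'clock': 0.0, 'joint_pos': [-1.327, 0.333, -0.065, 1.461, 0.022, 1.35, -0.089], 'joint_velocities': [-0.0, 0.0, 0.001, 0.001, 0.001, 0.001, 0.001], 'tau': [-0.0, -62.547, 0.049, -39.159, 0.016, 0.01, -0.0], 'position': [0.165, 0.602, 0.231], 'ee_rot': [0.795, 0.607, -0.001, 0.0], 'ft_force': [-0.231, 0.607, -0.435], 'torque': [0.052, -0.044, 0.021], 'grip_width': 1.002}
side [[538.9, 0.0, 315.2], [0.0, 538.9, 233.8], [0.0, 0.0, 1.0]] [[0.967, -0.181, 0.178, 0.349], [-0.254, -0.659, 0.708, -1.038], [-0.011, -0.73, -0.684, 1.018], [0.0, 0.0, 0.0, 1.0]]
side dark_box 0.62 [ 0.548 -0.183  0.09 ] [310. 267.]
side lid 0.92 [ 0.566 -0.204  0.188] [319. 241.]
side spare_lens 0.56 [0.453 0.075 0.032] [253. 222.]
side dome 0.83 [0.473 0.14  0.034] [256. 205.]
side post 0.61 [ 0.72  -0.091  0.021] [365. 247.]
side target 0.87 [ 0.546 -0.323  0.004] [324. 336.]
side target 0.44 [0.686 0.057 0.046] [337. 208.]
side driver 0.83 [ 0.593 -0.534  0.019] [375. 409.]
side driver 0.8 [ 0.467 -0.5    0.02 ] [310. 409.]
side driver 0.64 [ 0.72  -0.347  0.017] [400. 324.]
side screw_jar 0.71 [0.688 0
[... 202 characters left out ...]
top dark_box 0.8 [ 0.557 -0.138  0.018] [346. 240.]
top lid 0.58 [ 0.57  -0.196  0.19 ] [380. 221.]
top camera 0.85 [ 0.547 -0.092  0.05 ] [326. 242.]
top spare_lens 0.77 [0.45  0.089 0.046] [244. 287.]
top dome 0.81 [0.464 0.16  0.036] [212. 282.]
top post 0.66 [ 0.55  -0.091  0.052] [326. 241.]
top post 0.53 [ 0.719 -0.084  0.015] [322. 170.]
top target 0.84 [ 0.542 -0.32   0.01 ] [427. 245.]
top target 0.75 [0.594 0.084 0.014] [248. 224.]
top driver 0.85 [ 0.468 -0.49   0.015] [504. 277.]
top driver 0.57 [ 0.599 -0.522  0.02 ] [515. 219.]
top driver 0.54 [ 0.727 -0.335  0.018] [431. 165.]
top screw_jar 0.77 [0.686 0.072 0.052] [252. 181.]
top screw_jar 0.67 [0.467 0.157 0.034] [214. 280.]
```

View pics/top0.png

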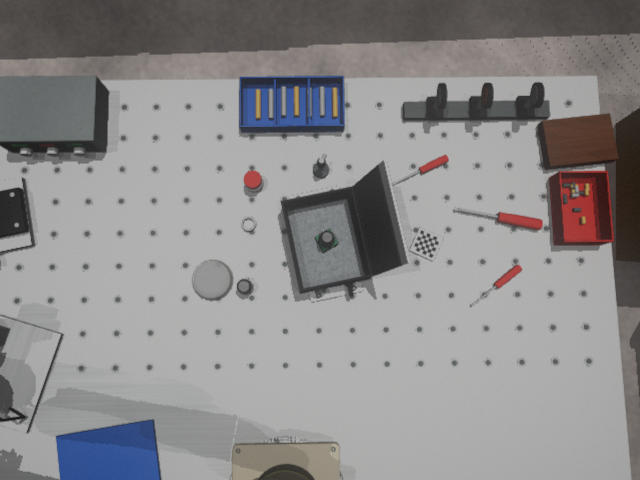

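View pics/side0.png

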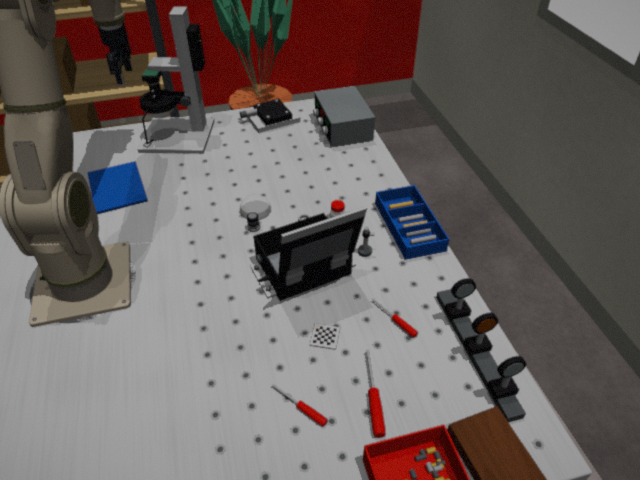

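The top view shows the open box at about (325,240) with the lid leaning back at (380,220). The loose things:
- the lens at (244,287) and the dome at (212,280)
- the ring at (248,224) and the jar at (253,181)
- the post at (321,168) and the target at (427,244)
- three screwdrivers, the largest at (498,218), which is the one meant

None of the drivers is near the path. Next I'll fit the box and lid.

```bash
cat >> h.py <<'E'
def lidpts(n):
    p,d,K,E=cam(n); P=cloud(d,K,E); P=P[d>0]
    return P
E
python3 - <<'E'
from h import *
A={n:lidpts(n) for n in ["side","top"]}
np.savez("c0.npz",**A)
for n,P in A.items():
    m=(P[:,2]>.105)&(P[:,2]<.32)&(abs(P[:,0]-.56)<.2)&(abs(P[:,1]+.18)<.14); Q=P[m]
    for _ in range(4):
        c=Q.mean(0); u,s,vt=np.linalg.svd(Q-c,full_matrices=False); nn=vt[2]*np.sign(vt[2][1]); r=(Q-c)@nn; Q=Q[abs(r)<.006]
    h=np.array([-nn[1],nn[0],0]); h/=np.linalg.norm(h)
    print(n,len(Q),"n",nn.round(3),"yaw hinge dir",h.round(3),"theta",np.arccos(-nn[2]).round(3),np.arcsin(nn[2]).round(3))
    e=Q@h; print(" along range",np.percentile(e,[0.5,99.5]).round(3),"z",np.percentile(Q[:,2],[1,99.7]).round(3),"c",c.round(3))
    T=Q[Q[:,2]>np.percentile(Q[:,2],97)]; print(" top pts mean",T.mean(0).round(3))
    # rim
    m=(abs(P[:,2]-.085)<.006)&(abs(P[:,0]-.56)<.17)&(P[:,1]>-.25)&(P[:,1]<.06); Q=P[m]
    if len(Q)>20: print(" rim",cv2.minAreaRect((Q[:,:2]*1000).astype(np.float32)),len(Q))
E
```

```text
side 3172 n [-0.187  0.953  0.238] yaw hinge dir [-0.981 -0.193  0.   ] theta 1.811 0.24
 along range [-0.623 -0.424] z [0.107 0.265] c [ 0.57  -0.207  0.194]
 top pts mean [ 0.575 -0.222  0.264]
 rim ((589.0339965820312, -91.19637298583984), (277.6947326660156, 180.5144500732422), 11.09628677368164) 617
top 3563 n [-0.189  0.947  0.262] yaw hinge dir [-0.981 -0.196  0.   ] theta 1.836 0.265
 along range [-0.621 -0.423] z [0.107 0.267] c [ 0.57  -0.198  0.196]
 top pts mean [ 0.572 -0.217  0.266]
 rim ((588.2875366210938, -84.61691284179688), (276.2306823730469, 163.21290588378906), 11.27646541595459) 891
```

```bash
cat >> h.py <<'E'
O=np.array([.551,-.095]); BX=np.array([-.981,-.194,0]); BY=np.array([.194,-.981,0])
def pose(bx,by,z,a):  # box mm, a deg below horizontal
    p=np.append(O,0)+BX*bx/1e3+BY*by/1e3+[0,0,z/1e3]
    a=np.radians(a); Z=BY*np.cos(a)-np.array([0,0,1])*np.sin(a); X=-BX; Y=np.cross(Z,X)
    return p,R.from_matrix(np.stack([X,Y,Z],1))
def row(o,bx,by,z,a):
    p,r=pose(bx,by,z,a); r0=R.from_quat(o["ee_rot"])
    return np.round(np.r_[r0.inv().apply(p-o["position"]),(r0.inv()*r).as_rotvec(degrees=True)],3)
def inbox(o):
    d=np.array(o["position"])-np.append(O,0); Z=R.from_quat(o["ee_rot"]).as_matrix()[:,2]
    return np.round([d@BX*1e3,d@BY*1e3,o["position"][2]*1e3,np.degrees(np.arctan2(-Z[2],Z@BY)),np.degrees(np.arcsin(Z@BX))],1)
E
python3 - <<'E'
from h import *
o=monitor.get_obs(); print(inbox(o),row(o,0,-100,400,70),row(o,0,165,345,70))
E
```

```text
[ 243.5 -759.6  231.3   90.     0. ] [ -0.482   0.512  -0.169 -17.907 -11.087  62.851] [ -0.719   0.63   -0.114 -17.907 -11.087  62.851]
```

Call:
{"fn": "servo_tool", "kwargs": {
  "motion": [
    [0,0,0,-0.06,0,0,0],
    [0,0,0,-0.12,0,0,0],
    [0,-0.03,0.03,-0.17,0,0,5],
    [0,-0.07,0.075,-0.17,-3,-2,12],
    [0,-0.11,0.12,-0.17,-5,-3,18],
    [0,-0.15,0.165,-0.17,-6,-4,24],
    [0,-0.19,0.21,-0.17,-8,-5,30],
    [0,-0.23,0.25,-0.17,-10,-6,36],
    [0,-0.27,0.29,-0.17,-12,-7,42],
    [0,-0.31,0.33,-0.17,-13.5,-8,48],
    [0,-0.35,0.375,-0.17,-15,-9.5,54],
    [0,-0.39,0.42,-0.17,-17,-10.5,60],
    [0,-0.435,0.465,-0.17,-17.9,-11,62.85],
    [0,-0.482,0.512,-0.17,-17.9,-11.09,62.85],
    [0,-0.482,0.512,-0.17,-17.9,-11.09,62.85],
    [0,-0.482,0.512,-0.17,-17.9,-11.09,62.85]
  ]
}}

```text
clock: 3.2
position: [0.5315, 0.0031, 0.4012]
ee_rot: [0.98, 0.096, 0.017, 0.173]
ft_force: [0.1, 0.2, 1.5]
grip_width: -0.003
```

Run:
```python
from h import *
o=monitor.get_obs(); print(o["joint_pos"],inbox(o),row(o,0,-170,160,40),row(o,0,-150,90,40),row(o,0,0,345,70),row(o,0,165,345,70))
```

```text
[-0.77971864  0.0541689   0.49264714  1.4886696   0.32216012  1.63528771
 -0.07642842] [ 1.000e-01 -1.000e+02  4.012e+02  7.000e+01  0.000e+00] [ 0.0000e+00 -1.4800e-01  2.0300e-01 -3.0024e+01  2.4000e-02 -1.8000e-02] [ 0.0000e+00 -1.5300e-01  2.7500e-01 -3.0024e+01  2.4000e-02 -1.8000e-02] [ 0.     0.075  0.087 -0.024  0.019 -0.023] [ 0.     0.23   0.143 -0.024  0.019 -0.023]
```

Next I'll test whether the low catching posture can be reached in the free space in front, then come back up.

Call:
{"fn": "servo_tool", "kwargs": {
  "motion": [
    [0,0,-0.04,0.05,-8,0,0],
    [0,0,-0.08,0.1,-16,0,0],
    [0,0,-0.12,0.15,-24,0,0],
    [0,0,-0.148,0.203,-30,0,0],
    [0,0,-0.15,0.24,-30,0,0],
    [0,0,-0.153,0.275,-30,0,0],
    [0,0,-0.153,0.275,-30,0,0],
    [0,0,-0.153,0.275,-30,0,0]
  ]
}}

```text
clock: 4.2
position: [0.5222, 0.0533, 0.0916]
ee_rot: [0.902, 0.089, 0.042, 0.42]
ft_force: [-0.1, -0.4, -0.2]
grip_width: -0.001
```

Run:
```python
from h import *
o=monitor.get_obs(); print(np.round(o["joint_pos"],3),inbox(o),o["ft_force"])
p,d,K,E=cam("side"); cv2.imwrite("pics/side1.png",p[100:400,150:550]); 
print(row(o,0,-100,400,70))
```

```text
[-0.954  0.511  0.348  1.87   0.642  1.272 -0.767] [-5.000e-01 -1.511e+02  9.160e+01  4.010e+01 -1.000e-01] [-0.10108766 -0.36480564 -0.1714491 ]
[-0.     0.269 -0.159 29.944 -0.107  0.041]
```

View pics/side1.png

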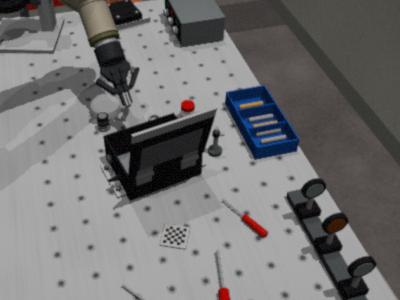

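The low posture is reachable and nothing was touched: the hand is at about (128,85) in the crop, in front of the box. Now up and over, behind the free edge.

Call:
{"fn": "servo_tool", "kwargs": {
  "motion": [
    [0,0,0.04,-0.03,6,0,0],
    [0,0,0.09,-0.06,12,0,0],
    [0,0,0.14,-0.09,18,0,0],
    [0,0,0.19,-0.12,24,0,0],
    [0,0,0.235,-0.15,30,0,0],
    [0,0,0.269,-0.159,30,0,0],
    [0,0,0.269,-0.159,30,0,0]
  ]
}}

```text
clock: 5.12
position: [0.5323, 0.0001, 0.4031]
ee_rot: [0.98, 0.094, 0.02, 0.171]
ft_force: [-2.1, 0.5, -0.1]
grip_width: -0.001
```

Run:
```python
from h import *
o=monitor.get_obs(); print(inbox(o),o["position"]);
for t in [(0,-20,370,70),(0,165,345,70),(0,165,300,70),(0,165,242,70)]: print(t,row(o,*t))
```

```text
[-1.000e-01 -9.690e+01  4.031e+02  7.010e+01 -3.000e-01] [5.32273639e-01 1.15844815e-04 4.03076049e-01]
(0, -20, 370, 70) [-0.     0.061  0.057 -0.129 -0.338 -0.257]
(0, 165, 345, 70) [ 0.     0.227  0.144 -0.129 -0.338 -0.257]
(0, 165, 300, 70) [-0.     0.211  0.186 -0.129 -0.338 -0.257]
(0, 165, 242, 70) [-0.001  0.192  0.241 -0.129 -0.338 -0.257]
```

Call:
{"fn": "servo_tool", "kwargs": {
  "motion": [
    [0,0,0.03,0.025,0,0,0],
    [0,0,0.07,0.055,0,0,0],
    [0,0,0.12,0.085,0,0,0],
    [0,0,0.17,0.11,0,0,0],
    [0,0,0.215,0.135,0,0,0],
    [0,0,0.227,0.144,0,0,0],
    [0,0,0.219,0.165,0,0,0],
    [0,0,0.211,0.186,0,0,0],
    [0,0,0.201,0.214,0,0,0],
    [0,0,0.192,0.241,0,0,0],
    [0,0,0.192,0.241,0,0,0],
    [0,0,0.192,0.241,0,0,0]
  ]
}}

```text
clock: 6.62
position: [0.5834, -0.2556, 0.2392]
ee_rot: [0.98, 0.096, 0.018, 0.173]
ft_force: [-1.3, -0.3, 0.4]
grip_width: 0.002
```

```bash
cat >> h.py <<'E'
def theta(n="side"):
    "lid angle by plane fit; outer/inner face points outside the hand"
    P=lidpts(n); d=P-np.append(O,0); B=np.stack([d@BX,d@BY,d[:,2]],1)*1e3
    B=B[(abs(B[:,0])<98)]; y=B[:,1]-80; z=B[:,2]-85; r=np.hypot(y,z); th=np.arctan2(z,-y)
    k=(r>60)&(r<188)&(th>.12); out=(sum(0<1 for _ in [0]))
    h,e=np.histogram(th[k],bins=np.arange(0,2.1,.02)); return {round(float(a),2):int(b) for a,b in zip(e,h) if b>60}
E
python3 - <<'E'
from h import *
o=monitor.get_obs(); print(inbox(o),o["position"],o["ft_force"],np.round(o["joint_pos"],3));
print(theta("side")); p,d,K,E=cam("side"); cv2.imwrite("pics/side2.png",cv2.resize(p[150:330,200:440],None,fx=3,fy=3))
for t in [(0,150,242,70),(0,89,246,70)]: print(t,row(o,*t))
E
```

```text
[-6.000e-01  1.638e+02  2.392e+02  7.000e+01 -1.000e-01] [ 0.58341373 -0.25559602  0.23922922] [-1.2990078  -0.34343092  0.4475716 ] [-0.392  0.265  0.669  1.641  0.166  1.142  0.386]
{1.82: 99, 1.84: 889, 1.86: 445, 1.88: 360, 1.9: 247, 1.92: 89}
(0, 150, 242, 70) [-0.001 -0.012 -0.007  0.002 -0.082  0.036]
(0, 89, 246, 70) [-0.001 -0.068 -0.032  0.002 -0.082  0.036]
```

View pics/side2.png

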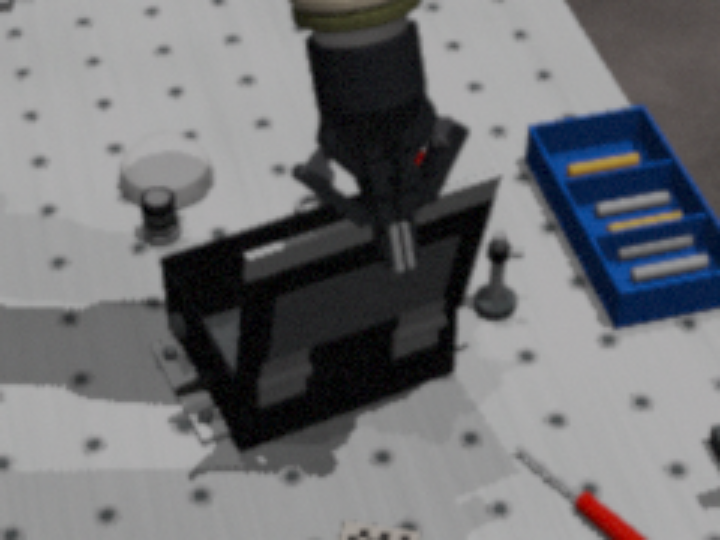

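The image shows the finger tips behind the aluminium edge at (402,265) in the crop, with a small gap. Now I'll pull the lid slowly forward to about its balance point.

Call:
{"fn": "servo_tool", "kwargs": {
  "motion": [
    [0,0,-0.006,-0.003,0,0,0],
    [0,0,-0.012,-0.006,0,0,0],
    [0,0,-0.018,-0.009,0,0,0],
    [0,0,-0.024,-0.012,0,0,0],
    [0,0,-0.03,-0.014,0,0,0],
    [0,0,-0.036,-0.017,0,0,0],
    [0,0,-0.042,-0.02,0,0,0],
    [0,0,-0.048,-0.022,0,0,0],
    [0,0,-0.053,-0.025,0,0,0],
    [0,0,-0.057,-0.027,0,0,0]
  ]
}}

```text
clock: 7.98
position: [0.5705, -0.1941, 0.2437]
ee_rot: [0.98, 0.096, 0.017, 0.173]
ft_force: [0.5, 0.3, -0.6]
grip_width: 0.003
```

Run:
```python
from h import *
o=monitor.get_obs(); print(inbox(o),o["position"],o["ft_force"]);
print(theta("side"))
for t in [(0,89,246,70)]: print(t,row(o,*t))
```

```text
[1.000e-01 1.010e+02 2.437e+02 7.000e+01 0.000e+00] [ 0.57047392 -0.19409956  0.24370846] [ 0.47539871  0.2894632  -0.63323496]
{1.54: 281, 1.56: 1226, 1.58: 745, 1.6: 523, 1.62: 347, 1.64: 125, 1.66: 64}
(0, 89, 246, 70) [ 0.    -0.01  -0.006 -0.018  0.022  0.022]
```

Run:
```python
from h import *
o=monitor.get_obs()
for t in [(0,89,246,70),(0,88,246,70),(0,97,251,70),(0,90,285,70),(0,75,318,70)]: print(t,row(o,*t))
```

```text
(0, 89, 246, 70) [-0.    -0.01  -0.006 -0.029  0.005  0.051]
(0, 88, 246, 70) [-0.    -0.011 -0.006 -0.029  0.005  0.051]
(0, 97, 251, 70) [-0.    -0.001 -0.008 -0.029  0.005  0.051]
(0, 90, 285, 70) [-0.     0.004 -0.042 -0.029  0.005  0.051]
(0, 75, 318, 70) [-0.     0.001 -0.078 -0.029  0.005  0.051]
```

Call:
{"fn": "servo_tool", "kwargs": {
  "motion": [
    [0,0,-0.004,-0.002,0,0,0],
    [0,0,-0.008,-0.004,0,0,0],
    [0,0,-0.012,-0.006,0,0,0],
    [0,0,-0.002,-0.008,0,0,0],
    [0,0,0.004,-0.042,0,0,0],
    [0,0,0.002,-0.08,0,0,0]
  ]
}}

```text
clock: 8.78
position: [0.5652, -0.1711, 0.321]
ee_rot: [0.98, 0.095, 0.017, 0.173]
ft_force: [-0.6, -0.3, 0.4]
grip_width: -0.001
```

Run:
```python
from h import *
o=monitor.get_obs(); print(inbox(o),o["position"],o["ft_force"]);
print(theta("side"))
for t in [(0,75,318,70),(0,20,325,65),(0,-50,325,60),(0,-100,310,55),(0,-130,260,50),(0,-120,210,45),(0,-75,190,45)]: print(t,row(o,*t))
```

```text
[8.00e-01 7.74e+01 3.21e+02 7.00e+01 1.00e-01] [ 0.56524751 -0.17109657  0.32095495] [-0.61764072 -0.25719642  0.40569388]
{1.44: 287, 1.46: 1324, 1.48: 966, 1.5: 574, 1.52: 369, 1.54: 178}
(0, 75, 318, 70) [ 0.001 -0.003  0.002  0.028  0.072 -0.113]
(0, 20, 325, 65) [ 1.000e-03 -5.300e-02 -2.300e-02 -4.972e+00  7.700e-02 -1.100e-01]
(0, -50, 325, 60) [ 0.    -0.118 -0.047 -9.972  0.082 -0.106]
(0, -100, 310, 55) [  0.     -0.17   -0.05  -14.972   0.086  -0.103]
(0, -130, 260, 50) [ 0.0000e+00 -2.1600e-01 -1.4000e-02 -1.9972e+01  9.1000e-02 -9.9000e-02]
(0, -120, 210, 45) [  0.     -0.223   0.037 -24.972   0.096  -0.095]
(0, -75, 190, 45) [ 1.0000e-03 -1.8800e-01  7.1000e-02 -2.4972e+01  9.6000e-02 -9.5000e-02]
```

Run:
```python
from h import *
o=monitor.get_obs()
for t in [(0,20,325,65),(0,-42,325,60),(0,-95,305,55),(0,-120,255,50),(0,-100,215,45),(0,-60,212,45),(0,-20,215,45),(0,-5,218,45)]: print(t,row(o,*t))
```

```text
(0, 20, 325, 65) [-1.000e-03 -5.200e-02 -1.800e-02 -4.968e+00 -3.110e-01 -9.900e-02]
(0, -42, 325, 60) [-1.000e-03 -1.110e-01 -4.000e-02 -9.968e+00 -3.070e-01 -1.120e-01]
(0, -95, 305, 55) [-1.0000e-03 -1.6700e-01 -3.9000e-02 -1.4968e+01 -3.0200e-01 -1.2600e-01]
(0, -120, 255, 50) [-2.0000e-03 -2.0800e-01 -1.0000e-03 -1.9968e+01 -2.9700e-01 -1.3900e-01]
(0, -100, 215, 45) [-2.0000e-03 -2.0300e-01  4.4000e-02 -2.4968e+01 -2.9200e-01 -1.5200e-01]
(0, -60, 212, 45) [-2.0000e-03 -1.6600e-01  6.0000e-02 -2.4968e+01 -2.9200e-01 -1.5200e-01]
(0, -20, 215, 45) [-2.0000e-03 -1.2800e-01  7.1000e-02 -2.4968e+01 -2.9200e-01 -1.5200e-01]
(0, -5, 218, 45) [-2.0000e-03 -1.1300e-01  7.4000e-02 -2.4968e+01 -2.9200e-01 -1.5200e-01]
```

Call:
{"fn": "servo_tool", "kwargs": {
  "motion": [
    [0,0,-0.052,-0.02,-5,0,0],
    [0,0,-0.111,-0.041,-10,0,0],
    [0,0,-0.167,-0.041,-15,0,0],
    [0,0,-0.208,-0.003,-20,0,0],
    [0,0,-0.203,0.044,-25,0,0],
    [0,0,-0.166,0.06,-25,0,0],
    [0,0,-0.128,0.071,-25,0,0],
    [0,0,-0.115,0.074,-25,0,0]
  ]
}}

```text
clock: 9.82
position: [0.5495, -0.0917, 0.2113]
ee_rot: [0.92, 0.088, 0.037, 0.381]
ft_force: [0.4, 1.0, 0.2]
grip_width: -0.0
```

Run:
```python
from h import *
o=monitor.get_obs(); print(inbox(o),o["position"],o["ft_force"]);
print(theta("side"))
```

```text
[ 8.000e-01 -3.500e+00  2.113e+02  4.500e+01  2.000e-01] [ 0.54950535 -0.09169229  0.21131495] [0.40647084 0.9756602  0.23582744]
{1.26: 504, 1.28: 1379, 1.3: 948, 1.32: 593, 1.34: 365, 1.36: 167, 1.38: 84}
```

The lid is falling free at about 1.27 rad and the finger waits under it. I'll hold here and let it land.

Call:
{"fn": "servo_tool", "kwargs": {
  "motion": [
    [0,0,0,0,0,0,0],
    [0,0,0,0,0,0,0],
    [0,0,0,0,0,0,0],
    [0,0,0,0,0,0,0],
    [0,0,0,0,0,0,0],
    [0,0,0,0,0,0,0],
    [0,0,0,0,0,0,0],
    [0,0,0,0,0,0,0],
    [0,0,0,0,0,0,0],
    [0,0,0,0,0,0,0]
  ]
}}

```text
clock: 11.12
position: [0.5497, -0.0885, 0.2109]
ee_rot: [0.919, 0.09, 0.037, 0.381]
ft_force: [0.6, 2.1, -0.4]
grip_width: -0.0
```

Run:
```python
from h import *
o=monitor.get_obs(); print(inbox(o),o["position"],o["ft_force"]);
print(theta("side")); p,d,K,E=cam("side"); cv2.imwrite("pics/side3.png",cv2.resize(p[150:330,200:440],None,fx=3,fy=3)); print(theta("side"))
```

```text
[  0.   -6.7 210.9  45.   -0. ] [ 0.54968847 -0.08846215  0.2109033 ] [ 0.57152351  2.12777529 -0.40563528]
{1.02: 83, 1.04: 694, 1.06: 1318, 1.08: 897, 1.1: 579, 1.12: 370, 1.14: 198, 1.16: 88}
{1.02: 86, 1.04: 658, 1.06: 1347, 1.08: 919, 1.1: 560, 1.12: 382, 1.14: 185, 1.16: 94}
```

View pics/side3.png

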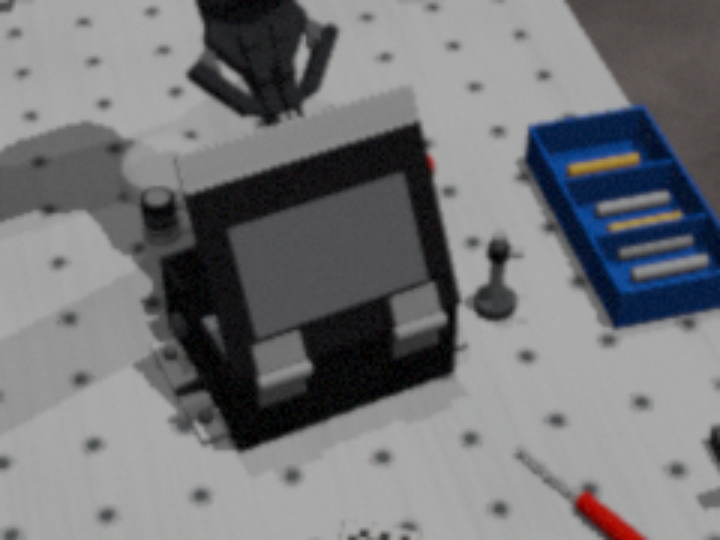

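The lid is caught and at rest at about 1.05 rad, on the finger tips under the lip (bright strip at (300,140) in the crop). Now I'll plan the lowering arc.

```bash
cat >> h.py <<'E'
def tcp(th,s=14,adeg=40,th0=1.04):
    a0=np.radians(adeg)
    if th>a0:
        f=(th0-th)/(th0-a0); r=155+f*(185-s-155); a=np.radians(45-f*(45-adeg))
        C=np.array([80-r*np.cos(th),85+r*np.sin(th)])
    else:
        a=a0; C=np.array([80-185*np.cos(th),85+185*np.sin(th)])+s*np.array([np.cos(a),-np.sin(a)])
    q=C-11*np.array([np.sin(a),np.cos(a)]); return (0,q[0],q[1],np.degrees(a))
E
python3 - <<'E'
from h import *
o=monitor.get_obs(); print(inbox(o),tcp(1.04))
for t in np.arange(1.02,.64,-.02): print(round(t,2),np.round(tcp(t),0),row(o,*tcp(t))[1:4])
E
```

```text
[  0.   -6.7 210.9  45.   -0. ] (0, np.float64(-6.242314464132683), np.float64(210.89448062966542), np.float64(45.0))
1.02 [  0.  -9. 210.  45.] [-0.002 -0.001 -0.294]
1.0 [  0. -12. 209.  44.] [-0.005 -0.003 -0.586]
0.98 [  0. -16. 208.  44.] [-0.008 -0.004 -0.879]
0.96 [  0. -19. 207.  44.] [-0.011 -0.006 -1.171]
0.94 [  0. -22. 206.  44.] [-0.014 -0.007 -1.464]
0.92 [  0. -25. 205.  43.] [-0.017 -0.009 -1.756]
0.9 [  0. -28. 203.  43.] [-0.02  -0.01  -2.049]
0.88 [  0. -31. 202.  43.] [-0.023 -0.011 -2.341]
0.86 [  0. -34. 201.  42.] [-0.027 -0.012 -2.634]
0.84 [  0. -37. 199.  42.] [-0.03  -0.013 -2.926]
0.82 [  0. -40. 198.  42.] [-0.033 -0.014 -3.219]
0.8 [  0. -43. 196.  41.] [-0.036 -0.015 -3.511]
0.78 [  0. -46. 194.  41.] [-0.04  -0.016 -3.804]
0.76 [  0. -49. 192.  41.] [-0.043 -0.017 -4.096]
0.74 [  0. -52. 191.  41.] [-0.046 -0.018 -4.389]
0.72 [  0. -55. 189.  40.] [-0.05  -0.018 -4.681]
0.7 [  0. -58. 187.  40.] [-0.053 -0.019 -4.974]
0.68 [  0. -60. 184.  40.] [-0.057 -0.019 -5.001]
0.66 [  0. -62. 181.  40.] [-0.061 -0.018 -5.001]
```

Call:
{"fn": "servo_tool", "kwargs": {
  "motion": [
    [0,0,-0.002,-0.001,-0.3,0,0],
    [0,0,-0.005,-0.003,-0.6,0,0],
    [0,0,-0.008,-0.0045,-0.9,0,0],
    [0,0,-0.011,-0.006,-1.2,0,0],
    [0,0,-0.014,-0.0075,-1.5,0,0],
    [0,0,-0.017,-0.009,-1.8,0,0],
    [0,0,-0.02,-0.01,-2,0,0],
    [0,0,-0.0235,-0.011,-2.3,0,0],
    [0,0,-0.027,-0.012,-2.6,0,0],
    [0,0,-0.03,-0.013,-2.9,0,0],
    [0,0,-0.033,-0.014,-3.2,0,0],
    [0,0,-0.0365,-0.015,-3.5,0,0],
    [0,0,-0.04,-0.016,-3.8,0,0],
    [0,0,-0.043,-0.017,-4.1,0,0],
    [0,0,-0.0465,-0.0175,-4.4,0,0],
    [0,0,-0.05,-0.018,-4.7,0,0],
    [0,0,-0.053,-0.0185,-5,0,0],
    [0,0,-0.057,-0.0185,-5,0,0],
    [0,0,-0.061,-0.0185,-5,0,0]
  ]
}}

```text
clock: 13.65
position: [0.5387, -0.0332, 0.1806]
ee_rot: [0.902, 0.088, 0.041, 0.421]
ft_force: [-0.0, 0.1, -1.6]
grip_width: -0.002
```

Run:
```python
from h import *
o=monitor.get_obs(); print(inbox(o),o["ft_force"],tcp(.66)); print(theta("side"))
for t in np.arange(.64,.25,-.02): print(round(t,2),np.round(tcp(t),0),row(o,*tcp(t))[1:4])
```

```text
[ 1.000e-01 -6.300e+01  1.806e+02  4.000e+01  0.000e+00] [-0.01741351  0.1496913  -1.63400898] (0, np.float64(-62.494604329898785), np.float64(181.00110220516495), np.float64(40.0))
{0.64: 61, 0.66: 479, 0.68: 1117, 0.7: 921, 0.72: 620, 0.74: 406, 0.76: 241, 0.78: 114}
0.64 [  0. -65. 178.  40.] [-0.003  0.    -0.001]
0.62 [  0. -67. 175.  40.] [-0.007  0.001 -0.001]
0.6 [  0. -69. 172.  40.] [-0.01   0.001 -0.001]
0.58 [  0. -71. 169.  40.] [-0.014  0.001 -0.001]
0.56 [  0. -73. 166.  40.] [-0.018  0.002 -0.001]
0.54 [  0. -75. 163.  40.] [-0.021  0.002 -0.001]
0.52 [  0. -77. 159.  40.] [-0.025  0.003 -0.001]
0.5 [  0. -79. 156.  40.] [-0.029  0.004 -0.001]
0.48 [  0. -80. 153.  40.] [-0.032  0.004 -0.001]
0.46 [  0. -82. 150.  40.] [-0.036  0.005 -0.001]
0.44 [  0. -84. 146.  40.] [-0.04   0.006 -0.001]
0.42 [  0. -85. 143.  40.] [-0.043  0.007 -0.001]
0.4 [  0. -87. 140.  40.] [-0.047  0.008 -0.001]
0.38 [  0. -88. 136.  40.] [-0.05   0.009 -0.001]
0.36 [  0. -89. 133.  40.] [-0.054  0.011 -0.001]
0.34 [  0. -91. 129.  40.] [-0.057  0.012 -0.001]
0.32 [  0. -92. 126.  40.] [-0.061  0.013 -0.001]
0.3 [  0. -93. 122.  40.] [-0.064  0.015 -0.001]
0.28 [  0. -94. 119.  40.] [-0.067  0.016 -0.001]
0.26 [  0. -95. 115.  40.] [-0.071  0.018 -0.001]
```

Call:
{"fn": "servo_tool", "kwargs": {
  "motion": [
    [0,0,-0.0035,0,0,0,0],
    [0,0,-0.007,0.0005,0,0,0],
    [0,0,-0.0105,0.001,0,0,0],
    [0,0,-0.014,0.0015,0,0,0],
    [0,0,-0.018,0.002,0,0,0],
    [0,0,-0.0215,0.0025,0,0,0],
    [0,0,-0.025,0.003,0,0,0],
    [0,0,-0.029,0.004,0,0,0],
    [0,0,-0.0325,0.0045,0,0,0],
    [0,0,-0.036,0.005,0,0,0],
    [0,0,-0.0395,0.006,0,0,0],
    [0,0,-0.043,0.007,0,0,0],
    [0,0,-0.0465,0.008,0,0,0],
    [0,0,-0.05,0.0095,0,0,0],
    [0,0,-0.0535,0.011,0,0,0],
    [0,0,-0.057,0.012,0,0,0],
    [0,0,-0.0605,0.0135,0,0,0],
    [0,0,-0.064,0.015,0,0,0],
    [0,0,-0.0675,0.0165,0,0,0],
    [0,0,-0.071,0.018,0,0,0]
  ]
}}

```text
clock: 16.2
position: [0.5326, -0.0019, 0.1146]
ee_rot: [0.902, 0.088, 0.041, 0.421]
ft_force: [-0.6, 5.1, -0.8]
grip_width: 0.001
```

Run:
```python
from h import *
o=monitor.get_obs(); print(inbox(o),o["ft_force"],tcp(.26)); print(theta("side"))
p,d,K,E=cam("side"); cv2.imwrite("pics/side4.png",cv2.resize(p[150:330,200:440],None,fx=3,fy=3))
for t in np.arange(.24,-.1,-.02): print(round(t,2),np.round(tcp(t),0),row(o,*tcp(t))[1:4])
```

```text
[  0.  -94.9 114.6  40.   -0. ] [-0.63594266  5.09053693 -0.7678317 ] (0, np.float64(-95.12818745777119), np.float64(115.1343866901284), np.float64(40.0))
{0.26: 165, 0.28: 780, 0.3: 812, 0.32: 582, 0.34: 372, 0.36: 281, 0.38: 161, 0.4: 79}
0.24 [  0. -96. 112.  40.] [-0.003  0.001 -0.008]
0.22 [  0. -97. 108.  40.] [-0.006  0.003 -0.008]
0.2 [  0. -98. 104.  40.] [-0.01   0.005 -0.008]
0.18 [  0. -98. 101.  40.] [-0.013  0.006 -0.008]
0.16 [  0. -99.  97.  40.] [-0.016  0.008 -0.008]
0.14 [   0. -100.   93.   40.] [-0.019  0.01  -0.008]
0.12 [   0. -100.   90.   40.] [-0.022  0.012 -0.008]
0.1 [   0. -100.   86.   40.] [-0.025  0.014 -0.008]
0.08 [   0. -101.   82.   40.] [-0.028  0.016 -0.008]
0.06 [   0. -101.   79.   40.] [-0.031  0.018 -0.008]
0.04 [   0. -101.   75.   40.] [-0.034  0.021 -0.008]
0.02 [   0. -101.   71.   40.] [-0.037  0.023 -0.008]
0.0 [   0. -101.   68.   40.] [-0.04   0.025 -0.008]
-0.02 [   0. -101.   64.   40.] [-0.043  0.028 -0.008]
-0.04 [   0. -101.   60.   40.] [-0.046  0.03  -0.008]
-0.06 [   0. -101.   56.   40.] [-0.048  0.033 -0.008]
-0.08 [   0. -101.   53.   40.] [-0.051  0.035 -0.008]
```

View pics/side4.png

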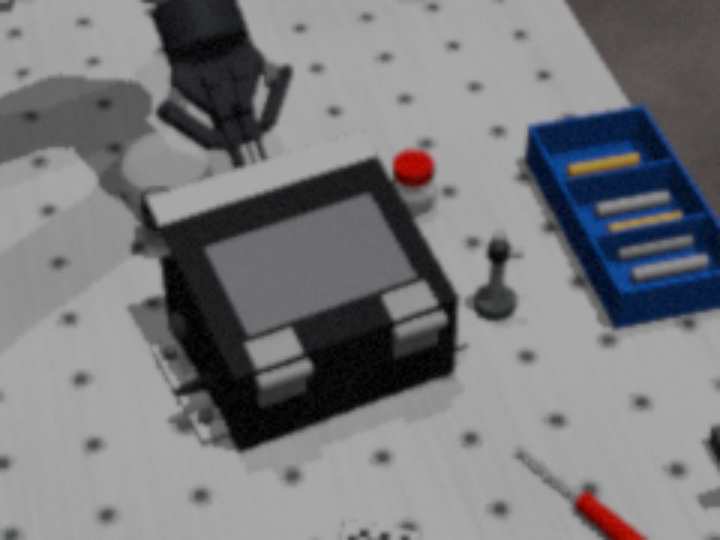

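Call:
{"fn": "servo_tool", "kwargs": {
  "motion": [
    [0,0,-0.003,0.0005,0,0,0],
    [0,0,-0.006,0.0015,0,0,0],
    [0,0,-0.0095,0.003,0,0,0],
    [0,0,-0.013,0.004,0,0,0],
    [0,0,-0.016,0.0055,0,0,0],
    [0,0,-0.019,0.007,0,0,0],
    [0,0,-0.022,0.009,0,0,0],
    [0,0,-0.0235,0.01,0,0,0],
    [0,0,-0.025,0.011,0,0,0],
    [0,0,-0.0265,0.012,0,0,0],
    [0,0,-0.028,0.013,0,0,0],
    [0,0,-0.0295,0.014,0,0,0],
    [0,0,-0.031,0.015,0,0,0],
    [0,0,-0.031,0.015,0,0,0]
  ]
}}

```text
clock: 18.05
position: [0.5309, 0.0062, 0.0814]
ee_rot: [0.902, 0.088, 0.041, 0.421]
ft_force: [-0.0, 1.2, -2.1]
grip_width: -0.002
```

```bash
cat >> h.py <<'E'
def lipz(n="top"):
    P=lidpts(n); d=P-np.append(O,0); B=np.stack([d@BX,d@BY,d[:,2]],1)*1e3
    for lo,hi in [(-104,-90),(-60,-40),(-20,0),(40,60)]:
        m=(abs(B[:,0])<92)&(abs(B[:,0])>45)&(B[:,1]>lo)&(B[:,1]<hi)&(B[:,2]>70)&(B[:,2]<160); print(lo,hi,m.sum(),np.median(B[m,2]).round(1) if m.any() else None)
E
python3 - <<'E'
from h import *
o=monitor.get_obs(); print(inbox(o),o["ft_force"],tcp(.06,11)); lipz("top"); lipz("side")
for t in np.arange(.06,-.1,-.02): print(round(t,2),row(o,*tcp(t,11))[1:4])
E
```

```text
[ 1.000e-01 -1.032e+02  8.140e+01  4.000e+01  0.000e+00] [-0.0115452   1.18416399 -2.10650802] (0, np.float64(-103.31127472025595), np.float64(80.59618861783656), np.float64(40.0))
-104 -90 298 103.3
-60 -40 413 100.4
-20 0 410 98.8
40 60 396 93.9
-104 -90 130 103.9
-60 -40 192 100.3
-20 0 223 99.1
40 60 249 93.8
0.06 [-0.001  0.     0.005]
0.04 [-0.004  0.003  0.005]
0.02 [-0.007  0.005  0.005]
-0.0 [-0.009  0.007  0.005]
-0.02 [-0.012  0.01   0.005]
-0.04 [-0.015  0.012  0.005]
-0.06 [-0.018  0.015  0.005]
-0.08 [-0.02   0.017  0.005]
```

Call:
{"fn": "servo_tool", "kwargs": {
  "motion": [
    [0,0,-0.001,0.0008,0,0,0],
    [0,0,-0.002,0.0016,0,0,0],
    [0,0,-0.003,0.0025,0,0,0],
    [0,0,-0.004,0.0033,0,0,0],
    [0,0,-0.005,0.0042,0,0,0],
    [0,0,-0.006,0.005,0,0,0],
    [0,0,-0.007,0.0058,0,0,0],
    [0,0,-0.008,0.0066,0,0,0],
    [0,0,-0.009,0.0075,0,0,0],
    [0,0,-0.01,0.0083,0,0,0],
    [0,0,-0.011,0.0092,0,0,0],
    [0,0,-0.012,0.01,0,0,0],
    [0,0,-0.013,0.0108,0,0,0],
    [0,0,-0.014,0.0116,0,0,0],
    [0,0,-0.015,0.0125,0,0,0],
    [0,0,-0.016,0.0133,0,0,0],
    [0,0,-0.017,0.0142,0,0,0],
    [0,0,-0.018,0.015,0,0,0],
    [0,0,-0.018,0.015,0,0,0]
  ]
}}

```text
clock: 20.52
position: [0.5309, 0.0063, 0.058]
ee_rot: [0.902, 0.088, 0.041, 0.421]
ft_force: [-0.5, -0.2, 0.1]
grip_width: 0.0
```

Run:
```python
from h import *
o=monitor.get_obs(); print(inbox(o),o["ft_force"]); lipz("top"); lipz("side")
```

```text
[ 1.000e-01 -1.033e+02  5.800e+01  4.000e+01  0.000e+00] [-0.47196067 -0.16794866  0.10718895]
-104 -90 289 91.2
-60 -40 405 91.7
-20 0 402 93.0
40 60 407 91.8
-104 -90 133 90.8
-60 -40 180 91.1
-20 0 214 92.5
40 60 233 92.5
```

The lid lies flat (top at 91–92 mm in both cameras) and the finger reads no load. I'll draw out horizontally first, then up.

Call:
{"fn": "servo_tool", "kwargs": {
  "motion": [
    [0,0,-0.008,-0.01,0,0,0],
    [0,0,-0.018,-0.021,0,0,0],
    [0,0,-0.026,-0.031,0,0,0],
    [0,0,-0.033,-0.039,0,0,0],
    [0,0,-0.02,-0.055,0,0,0],
    [0,0,0.01,-0.08,0,0,0],
    [0,0,0.045,-0.105,0,0,0],
    [0,0,0.08,-0.135,0,0,0],
    [0,0,0.12,-0.17,0,0,0],
    [0,0,0.12,-0.17,0,0,0],
    [0,0,0.12,-0.17,0,0,0],
    [0,0,0.12,-0.17,0,0,0]
  ]
}}

```text
clock: 22.12
position: [0.5201, 0.058, 0.2586]
ee_rot: [0.902, 0.089, 0.04, 0.421]
ft_force: [-0.0, 0.1, -0.7]
grip_width: 0.002
```

Run:
```python
from h import *
o=monitor.get_obs(); print(inbox(o),o["ft_force"],o["clock"]); lipz("top")
p,d,K,E=cam("side"); cv2.imwrite("pics/side5.png",p)
for n in ["side","top"]:
    if n=="top": cam(n)
    E=np.array(eyes.camera_info(n)["extrinsics"])
    for t in ["spare_lens","spacer_ring","dome","post","target","driver","screw_jar"]:
        print(n,t,[(round(r["confidence"],2),w(E,r["point"]).round(3).tolist()) for r in models.boxes_of(n,t)[:3]])
```

```text
[ 6.000e-01 -1.560e+02  2.586e+02  4.000e+01  1.000e-01] [-0.01544728  0.12851274 -0.71583252] 22.125
-104 -90 284 91.4
-60 -40 410 91.6
-20 0 410 92.8
40 60 400 91.9
side spare_lens [(0.61, [0.453, 0.081, 0.039])]
side spacer_ring []
side dome [(0.75, [0.548, -0.092, 0.094])]
side post [(0.78, [0.716, -0.089, 0.022]), (0.45, [0.545, -0.089, 0.091])]
side target [(0.86, [0.544, -0.323, 0.006])]
side driver [(0.89, [0.467, -0.499, 0.021]), (0.84, [0.594, -0.537, 0.021]), (0.6, [0.722, -0.345, 0.017])]
side screw_jar [(0.69, [0.474, 0.141, 0.033]), (0.64, [0.687, 0.054, 0.039]), (0.32, [0.72, -0.09, 0.024])]
top spare_lens [(0.73, [0.452, 0.09, 0.047]), (0.54, [0.543, -0.08, 0.091])]
top spacer_ring [(0.61, [0.597, 0.085, 0.013])]
top dome [(0.93, [0.461, 0.159, 0.035])]
top post [(0.53, [0.72, -0.081, 0.011])]
top target [(0.59, [0.541, -0.319, 0.009])]
top driver [(0.79, [0.728, -0.331, 0.015]), (0.67, [0.465, -0.49, 0.015]), (0.66, [0.601, -0.515, 0.019])]
top screw_jar [(0.78, [0.685, 0.071, 0.05])]
```

View pics/side5.png

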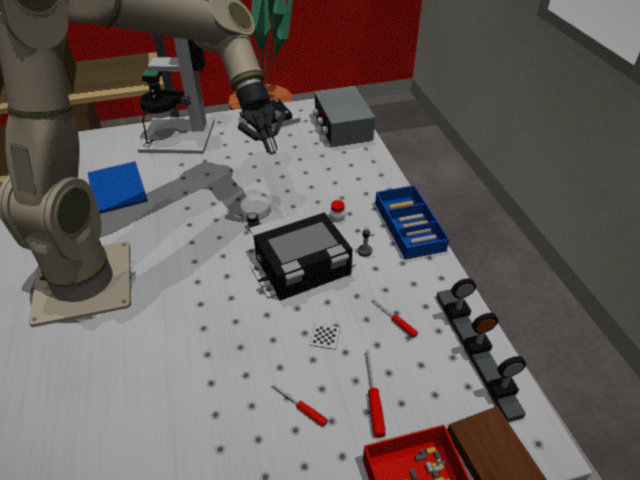

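The lid is shut at (300,250) and the hand is well clear at (268,140). All the loose things are where they were.

```bash
python3 -c "
from workcell import ticket; print(ticket.hand_in())"
```

```text
the job is handed in; nothing more can be done
None
```

The lid is shut, the hand is clear, and I handed the job in with the clock at about 22 s of the 54 s allowed; the hand-in gave no verdict.

**How it went:** I reached over the free edge with shut fingers and pulled the lid forward to about 1.49 rad. It then fell free while the hand moved round to the front, and landed on the finger tips at about 1.05 rad. I lowered it at no more than about 0.16 rad/s, and at about 0.05 rad/s over the last 0.05 rad. Then I drew the hand out forward and up.

**Last checks:**
- **Lid:** it lies flat, its top at 91–93 mm all over (91 mm expected when shut).
- **Wrist force:** under 1 N at the end. The highest I read between moves was about 5 N, during the lowering.
- **Loose things:** all were found within about 1 cm of where they were first seen, mostly within 5 mm, which is about the networks' own error. The side-camera readings for the lens and dome were less certain.
- **Not confirmed:** the camera is hidden under the lid, so I could not check it directly. The spacer ring's starting place was only known from a detection mislabelled as "target", which agrees with its final position to 3 mm.
- **False reports:** some network hits on the shut lid (dome, post, lens) were false and I ignored them.

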